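# Close the sample reader's bayonet cap and hold it shut

## Robot

A 7-joint arm with a two-finger parallel gripper is mounted at the origin on the work surface; the furniture and walls round the work are solid. World frame = base frame: x ahead of the robot, y to its left, z up, the work surface at z = 0. Lengths are in m, angles in rad, forces in N, time in s.
With the tool pointing down it reaches from about 0.425 to 0.925 m from the base axis. Payload 6.8 kg.
Tool frame: the origin (TCP) lies on the front face of the gripper's body, between the roots of the fingers; the fingertips stand 73 mm ahead of it and the grasp point (between the pads) lies 54 mm ahead of it (env.nose_length is the distance from the TCP to the fingertips, in m); z points along the fingers, y is the line along which they close (so a half turn about z gives the same grasp; the last joint's range is limited). The gripper opens to 85 mm and grips with 20 to 120 N. Pads are 22 mm wide; open, the fingers measure 114 mm over their backs; the gripper's body (76 mm by 85 mm) begins 54 mm behind the grasp point. The pads swing forward as they close: fully open they stand 13 mm farther back than shut.
Start: joints at [-1.273, 0.477, 0.022, 1.555, -0.011, 1.109, -0.083], TCP at [0.266, 0.62, 0.304] pointing down, gripper open.
Joint ranges: [-2.96, 2.96], [-0.34, 2.1], [-1.41, 1.46], [0.24, 2.44], [-1.37, 4.51], [0.17, 1.92], [-2.96, 2.96]. Speed limits (rad/s): [2.39, 2.39, 3.14, 3.14, 3.14, 3.14, 3.14].

## Interface

Orientations are given as a unit quaternion [w, x, y, z].
In Python, from cell import env, kin, camera, calibration, job gives the robot as it stands. The module is installed in compiled form; this text tells all that it offers. Calls block until the motion is done:
- env.reach(position, orientation): joint-space move of the TCP to a pose.
- env.movel(position, velocity=0.15, rot=None, stop_force=None): straight line of the TCP; rot=None keeps the orientation; velocity is the mean speed in m/s. With stop_force (N) it stops when the force on the tool has changed by that much, and returns True; else False.
- env.goto_joints(angles): joint-space move.
- env.grip(opening, f_grip=None): finger opening in m; f_grip is the grip in N (None keeps the last); returns when the fingers have stopped.
- env.dwell(seconds).
- kin.inverse_kinematics(position, orientation): joint angles nearest the present ones, or None.
- env.get_state(): the state.
- camera(name): name is "scene" or "top" or "wrist"; returns (picture, depth): 420x560x3 uint8, blue, green, red; 420x560 float32, m along the optical axis (not along the pixel's ray), 0 where there is no reading.
- calibration(name): a dict with "fx", "fy", "cx", "cy" (pixels), "rvec" (rotation vector, rad) and "tvec" (3), from world to camera coordinates, as OpenCV has them. Camera axes: x right, y down, z forward; pixel columns grow to the right and rows downward; lengths in m; the calibration is good to about 2 mm. A picture is of the moment at which its call begins: read the wrist's pose just before it. calibration takes no time and is no camera call; for the wrist camera it gives the pose at the moment of the call.
A pose or a line that the arm cannot do raises env.PlanningError and nothing moves.
- job.job_done(): hands the job in; it is judged then, once.
The state is a dict: "time": time; "qpos": joint angles; "joint_velocities": joint speeds; "joint_torque": joint torques, N m; "tcp_pos": TCP position; "orientation": TCP orientation; "force": force on the tool from outside, world axes, zero at the start; "torque": the same for the moment, N m; "opening": finger opening in m; "gripper_force": force on a finger pad.
Only numpy, scipy, OpenCV 4.12 (cv2) and the standard library are available. Lean on these libraries where they do the work, as an engineer would, in place of code of your own. Each camera call takes 0.05 s, during which the arm holds its last target. There are 200 camera calls.

## Task

The sample is already in the little reader: close it with the bayonet cap that stands on the bench. Set the cap's two lugs into the two slots of the reader's collar, push it down against the spring, twist it clockwise (seen from above) about a quarter turn until it stops, and finish while still gripping it there, because the return spring throws it open if it is let go. Leave the brown bottle, the marker and the memory stick where they are.

Things in the scene. Friction and masses are not known exactly. Their poses are not given: they have to be found in the camera images.
- cap: Loose bayonet cap, about 0.12 kg, 64 mm tall, standing upright. Origin: centre of the foot's underside, z up. Metal foot 32 mm in diameter, 20 mm high; above it a black flange 60 mm in diameter, z = 20 to 28 mm; above it an upright blue grip bar, 46 mm long along the cap's x, 14 mm thick along y, z = 28 to 64 mm. The cap works the same turned by half a turn.
- cap_grip (a point): Point on the cap's axis inside the blue bar, 50 mm above the cap's underside: grip the bar here across its 14 mm thickness. Axes as the cap's. The cap's two lugs stick out of the lowest 10 mm of the foot along its +x and -x, each 8 mm wide, reaching 25 mm from the axis; two orange strokes on the flange stand over them.
- reader: Fixed white sample reader, 96 x 120 mm, 28 mm high, with a black round tower (72 mm in diameter) in its middle that ends in an aluminium collar, its top 62 mm above the bench. Origin: under the centre, on the bench; z up, x along the slots. Orange dots mark the slots, green dots where the lugs end. The cap is fully down when its flange meets the collar (foot 20 mm below the rim).
- mouth (a point): Centre of the bore's mouth at the collar's top, x along the slots. Collar 7 mm thick, bore 37 mm in diameter; the two lug slots, 14 mm wide, run along +x and -x from the bore out to 28 mm from the axis. With its foot 17 to 20 mm below the rim the cap can turn clockwise seen from above; after 0.16 rad its lugs meet sprung vanes, after 1.46 rad in all it stops.
- plunger (a joint): Travel (m) of the sprung sample carrier in the bore: 0 at rest, with its top 12 mm below the rim; grows as the cap's foot pushes it down, 0.008 with the cap fully down. The spring pushes back with 2 N at 0 and 6 N at 0.008.
- rotor (a joint): Turn (rad) of the two sprung vanes under the collar that the lugs push round clockwise: 0 at rest, 1.3 at the stop. The spring turns back with 0.07 N m at 0 and 0.18 N m at the stop, so the cap turns back when let go.
- bottle: Bystander: brown bottle with a black cap, 45 mm in diameter, 92 mm tall; origin under its centre.
- marker: Bystander: red and white marker pen lying down, 135 mm long along its y, 17 mm thick; origin under its centre.
- stick: Bystander: blue memory stick lying flat, 53 mm long, 18 mm wide, 8 mm high; origin under its centre.
Mind the look-alikes: they are no part of the job. What is shaped like the cap but purple or white is not meant.

How it is judged:
By the outcome, as a careful person would: the job done as asked, in the order asked, and still so for the second after the job is handed in, while the arm keeps its last pose, push and grip.
It also fails if it takes over 48 s, if anything falls off the work surface, if the arm or the gripper's body presses on something with over 40 N, if the wrist force passes 120 N, or if a joint passes its speed limit or range.

## Working session

There is one attempt and no reset: what is moved stays moved. The work goes in short steps, each a Python script; the robot and the scene stay as the last script left them, time stands still between calls to the robot, and variables do not carry over. Pictures are saved under pics/ and viewed, at most 10 in all, crops included, and the job is handed in when it is done.

```bash
mkdir -p pics; python3 - <<'E'
from cell import env,kin,camera,calibration,job
import cv2,numpy as np
for n in ("scene","top"):
    p,d=camera(n); cv2.imwrite(f"pics/{n}1.png",p); np.save(f"pics/{n}1.npy",d)
    c=calibration(n); R=cv2.Rodrigues(np.array(c["rvec"],float))[0]; print(n,c["fx"],c["cx"],-R.T@np.array(c["tvec"]).ravel(), R[2])
s=env.get_state(); print(s)
E
```

```text
scene 470.0007697747158 276.1194433983421 [0.93114122 0.15209367 0.57107895] [-0.6049669  -0.53594618 -0.58887753]
top 408.9128865806746 275.15186578339444 [ 0.26608901 -0.30674937  0.90898066] [ 0.18535839 -0.00557418 -0.98265518]
{'time': 0.1, 'qpos': array([-1.27313183,  0.47773886,  0.02238358,  1.55633387, -0.01149062,
        1.1092633 , -0.08309339]), 'joint_velocities': array([-6.13279569e-04, -1.30880817e-03,  8.42321650e-05, -2.00310646e-03,
       -1.80550356e-03,  9.74552731e-04,  2.87304629e-04]), 'joint_torque': array([ 4.46368911e-03, -5.97765791e+01,  1.61375508e+00, -2.81955618e+01,
        1.28450379e-02,  5.16159256e-03,  2.96924362e-06]), 'tcp_pos': array([0.26630533, 0.61981584, 0.30301716]), 'orientation': array([-9.12020705e-05,  2.01495849e-01,  9.79489036e-01, -8.02171941e-04]), 'force': array([-0.07305739, -0.37616798,  0.37078591]), 'torque': array([-0.04817691, -0.03983574,  0.01137948]), 'gripper_force': 0.0, 'opening': 0.08547046565265101}
```

View pics/scene1.png

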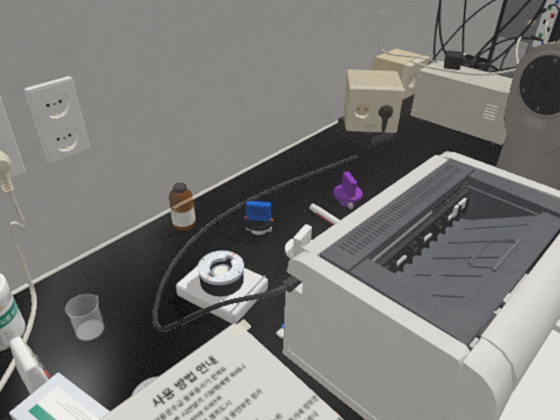

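View pics/top1.png

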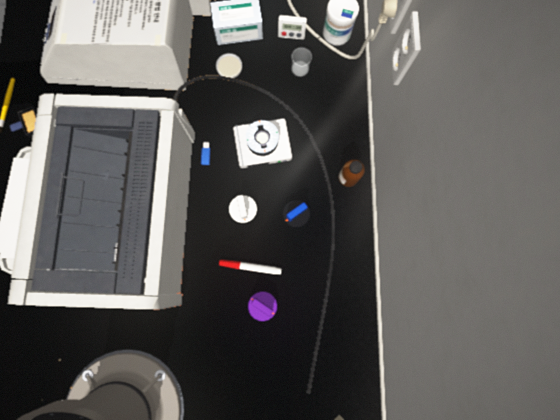

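Scene: the reader is at about (222,275) and the blue cap at (259,215). Top: the reader collar is at (263,137), the blue cap bar at (296,212), the bottle at (351,172), and a white decoy at (243,208). Next I'll measure these.

```bash
cat > h.py <<'E'
from cell import env,kin,camera,calibration,job
import cv2,numpy as np
def cam(n,c=None):
    c=c or calibration(n); R=cv2.Rodrigues(np.array(c["rvec"],float))[0]; return c,R,-R.T@np.array(c["tvec"],float).ravel()
def ray(n,uv,z,c=None):
    c,R,o=cam(n,c); uv=np.atleast_2d(uv).astype(float)
    d=np.c_[(uv[:,0]-c["cx"])/c["fx"],(uv[:,1]-c["cy"])/c["fy"],np.ones(len(uv))]@R
    return o+d*((z-o[2])/d[:,2])[:,None]
def cloud(n,dep,c=None):
    c,R,o=cam(n,c); v,u=np.mgrid[:dep.shape[0],:dep.shape[1]]
    P=np.stack([(u-c["cx"])/c["fx"]*dep,(v-c["cy"])/c["fy"]*dep,dep],-1)
    return P@R+o
def mask(p,lo,hi): return cv2.inRange(cv2.cvtColor(p,cv2.COLOR_BGR2HSV),lo,hi)
def quat(yaw): # tool down, tool y axis at world angle yaw
    from scipy.spatial.transform import Rotation as Ro
    y=np.array([np.cos(yaw),np.sin(yaw),0]); z=np.array([0,0,-1.]); x=np.cross(y,z)
    q=Ro.from_matrix(np.c_[x,y,z]).as_quat(); return q[[3,0,1,2]]
E
python3 - <<'E'
from h import *
p=cv2.imread("pics/top1.png"); d=np.load("pics/top1.npy"); P=cloud("top",d)
for nm,(u,v) in dict(wall=(374,200),bottle=(351,165),cable1=(331,190),cable2=(300,112),cable3=(240,78),cap=(296,212),reader=(263,137),printer=(180,180),stick=(206,153),white=(243,208),bench=(270,180),cup=(301,55),marker=(250,267)).items():
    print(nm,P[v,u].round(3),ray("top",(u,v),0).round(3)[0], d[v-3:v+4,u-3:u+4].min().round(3))
m=mask(p,(105,120,60),(125,255,255)); m[:, :270]=0; m[:, 330:]=0
ys,xs=np.where(m>0); print(len(xs)); Q=P[ys,xs]; print(Q.mean(0),np.median(Q[:,2]))
top=Q[Q[:,2]>.055]; r=cv2.minAreaRect(ray("top",np.c_[xs,ys],.064)[:,:2].astype(np.float32)); print(r)
# collar top
box=P[100:175,225:300].reshape(-1,3); b=box[(box[:,2]>.055)&(box[:,2]<.07)]; print(len(b),cv2.minEnclosingCircle(b[:,:2].astype(np.float32)),b[:,2].mean())
w=box[(box[:,2]>.02)&(box[:,2]<.035)]; print(cv2.minAreaRect(w[:,:2].astype(np.float32)))
cv2.imwrite("pics/crop1.png",cv2.resize(p[95:235,220:320],None,fx=4,fy=4,interpolation=cv2.INTER_CUBIC))
E
```

```text
wall [ 0.443 -0.535  0.003] [ 0.443 -0.536  0.   ] 0.918
bottle [ 0.5   -0.469  0.091] [ 0.526 -0.487  0.   ] 0.0
cable1 [ 0.464 -0.438  0.009] [ 0.466 -0.439  0.   ] 0.918
cable2 [ 0.654 -0.37   0.002] [ 0.655 -0.37   0.   ] 0.0
cable3 [ 0.741 -0.227  0.001] [ 0.741 -0.227  0.   ] 0.893
cap [ 0.405 -0.355  0.064] [ 0.416 -0.359  0.   ] 0.853
reader [ 0.575 -0.285  0.048] [ 0.593 -0.283  0.   ] 0.896
printer [ 0.465 -0.118  0.099] [ 0.489 -0.095  0.   ] 0.801
stick [ 0.551 -0.153  0.008] [ 0.553 -0.152  0.   ] 0.933
white [ 0.414 -0.244  0.062] [ 0.425 -0.239  0.   ] 0.0
bench [ 0.49  -0.3   -0.002] [ 0.49 -0.3   0.  ] 0.93
cup [ 0.783 -0.372  0.032] [ 0.802 -0.374  0.   ] 0.0
marker [ 0.293 -0.258  0.014] [ 0.293 -0.257  0.   ] 0.88
203
[ 0.40782601 -0.3564252   0.06033708] 0.06308696013134263
((0.4073404371738434, -0.356253445148468), (0.018216805532574654, 0.0507967509329319), 36.20021438598633)
599 ((0.5730006098747253, -0.2827635109424591), 0.03661923110485077) 0.06204666411218143
((0.571238100528717, -0.2830275297164917), (0.09658345580101013, 0.12011675536632538), 9.19836711883545)
```

View pics/crop1.png

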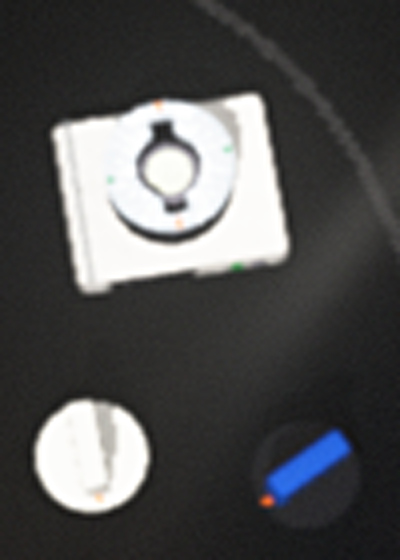

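The crop shows the orange slot dots at (159,104) and (179,223), so the reader's yaw is about 9°. The cap bar's yaw is about −54°. Before swinging over, I'll check obstacle heights on the path and the IK.

```bash
python3 - <<'E'
from h import *
for n in("top","scene"):
    d=np.load(f"pics/{n}1.npy"); P=cloud(n,d)[d>0]; r=np.hypot(P[:,0],P[:,1]); a=np.degrees(np.arctan2(P[:,1],P[:,0]))
    for lo in range(-60,90,15):
        s=P[(a>=lo)&(a<lo+15)&(r>.25)&(r<.95)&(P[:,1]>-.5)]
        if len(s): print(n,lo,len(s),np.percentile(s[:,2],99.5).round(3))
print(env.nose_length)
for nm,(p,ys) in dict(cap=((.407,-.356,.26),(36,216)),capg=((.407,-.356,.106),(36,)),hi=((.266,.62,.42),(156,)),rd=((.573,-.283,.2),(99,15,279)),rdup=((.573,-.283,.3),(99,15))).items():
    for y in ys+tuple(t-360 for t in ys): print(nm,y,kin.inverse_kinematics(p,quat(np.radians(y))))
E
```

```text
top -60 9391 0.073
top -45 15622 0.091
top -30 23470 0.2
top -15 23710 0.202
top 0 20466 0.201
top 15 10254 0.201
top 30 2083 0.192
top 45 1678 0.005
top 60 704 0.005
top 75 193 0.004
scene -60 4613 0.063
scene -45 12693 0.09
scene -30 25681 0.194
scene -15 36016 0.2
scene 0 30665 0.199
scene 15 6564 0.199
0.0726
cap 36 [ 0.25024933  0.32255074  0.43386987  1.94605057 -0.16984496  0.90814294
  1.39770686]
cap 216 [-0.28577101  0.65042356  1.2824463   1.97299887 -0.71774027  1.0815329
 -1.19563881]
cap -324 [ 0.25024933  0.32255074  0.43386987  1.94605057 -0.16984496  0.90814294
  1.39770686]
cap -144 [-0.28577101  0.65042356  1.2824463   1.97299887 -0.71774027  1.0815329
 -1.19563881]
capg 36 [ 0.26838303  0.575065    0.43184699  2.04397876 -0.41134329  0.60569938
  1.61005691]
capg -324 [ 0.26838303  0.575065    0.43184699  2.04397876 -0.41134329  0.60569938
  1.61005691]
hi 156 [-1.05523775  0.42078733 -0.29503367  1.38860286  0.12203141  1.35002812
  1.37003712]
hi -204 [-1.05523775  0.42078733 -0.29503367  1.38860286  0.12203141  1.35002812
  1.37003712]
rd 99 [-0.06696837  0.597
[... 222 characters left out ...]
017465  1.08115146
 -0.34871566]
rd -261 [-0.06696837  0.59792129  0.60648191  1.76711911 -0.41900707  0.90857592
  2.44879509]
rd -345 [-0.30783014  0.77942615  1.03209739  1.78181175 -0.77176045  1.04537686
  1.28004203]
rd -81 [-0.33549065  0.82130582  1.09679512  1.78331074 -0.83017465  1.08115146
 -0.34871566]
rdup 99 [-0.23161276  0.54741176  0.8610444   1.6915233  -0.45507339  1.11571585
  2.49046159]
rdup 15 [-0.29449865  0.59642598  0.9782253   1.69508881 -0.53729224  1.14411771
  1.09673717]
rdup -261 [-0.23161276  0.54741176  0.8610444   1.6915233  -0.45507339  1.11571585
  2.49046159]
rdup -345 [-0.29449865  0.59642598  0.9782253   1.69508881 -0.53729224  1.14411771
  1.09673717]
```

```bash
python3 - <<'E'
from h import *
s=env.get_state(); q=s["orientation"]; p=s["tcp_pos"]
env.movel([p[0],p[1],.42],velocity=.25)
j=env.get_state()["qpos"].copy(); j[0]+=np.radians(108); env.goto_joints(j)
s=env.get_state(); print(s["time"],s["tcp_pos"],s["qpos"].round(2))
for y in (36,216):
    print(y,kin.inverse_kinematics((.407,-.356,.30),quat(np.radians(y))),kin.inverse_kinematics((.573,-.283,.3),quat(np.radians(y+63))),kin.inverse_kinematics((.573,-.283,.15),quat(np.radians(y-21))))
E
```

```text
4.5083 [ 0.50772076 -0.44389015  0.41994538] [ 0.6   0.4   0.03  1.41 -0.01  1.33 -0.08]
36 [ 0.78928768  0.27264388 -0.2224395   1.86962964  0.07034815  1.00683922
  1.16548101] [ 0.70505313  0.46393559 -0.47212228  1.62469912  0.22938766  1.10836753
  1.90075346] [ 0.49195199  0.59588856 -0.17950396  1.75434346  0.13963455  0.80374998
  0.50744727]
216 [ 0.34261665  0.26414998  0.3133524   1.89915864 -0.09624277  0.99272159
 -1.81480705] [ 0.29748934  0.42119197  0.08607666  1.65536686 -0.04015162  1.06675713
 -1.01824132] [ 0.1113956   0.61409097  0.34727619  1.78304926 -0.27890228  0.79282924
 -2.28244442]
```

```bash
python3 - <<'E'
from h import *
env.reach([.407,-.356,.26],quat(np.radians(36)))
c=calibration("wrist"); p,d=camera("wrist"); cv2.imwrite("pics/w1.png",p)
import json; json.dump({k:np.array(v).ravel().tolist() for k,v in c.items()},open("pics/w1.json","w"))
s=env.get_state(); print(s["time"],s["tcp_pos"],s["qpos"].round(2),cam("wrist")[2])
c2,R,o=cam("wrist")
m=mask(p,(105,120,50),(125,255,255)); n,l,st,ce=cv2.connectedComponentsWithStats(m); i=1+st[1:,4].argmax(); print(st[i],ce[i])
ys,xs=np.where(l==i); np.save("pics/w1d.npy",d)
P=cloud("wrist",d)[ys,xs]; t=P[P[:,2]>.058]; print(np.percentile(P[:,2],[5,50,95]),len(t),cv2.minAreaRect(t[:,:2].astype(np.float32)))
E
```

```text
5.6917 [ 0.40786824 -0.35660524  0.26076161] [ 0.79  0.32 -0.22  1.91  0.09  0.92  1.15] [ 0.36450435 -0.29687413  0.33063031]
[494  81  43  40 916] [514.7860262  100.77074236]
[0.00292257 0.0075448  0.00905438] 7 ((0.364504337310791, -0.29687413573265076), (0.0, 0.0), 0.0)
```

View pics/w1.png

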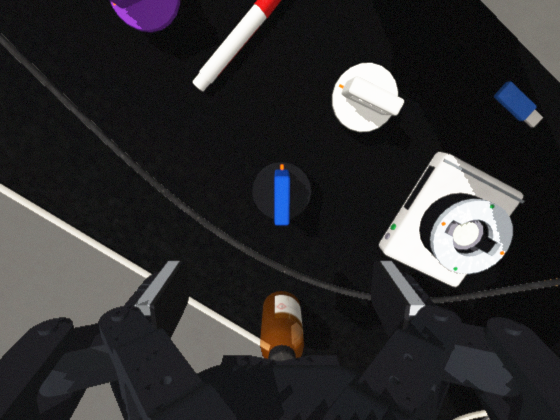

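Wrist view: the cap's blue bar is centred at (282,197) with its orange stroke at (282,167). The collar is at (470,237), with orange dots at about (443,223) and (501,253). I'll measure both from this view.

```bash
python3 - <<'E'
from h import *
import json
c={k:(v[0] if len(v)==1 else v) for k,v in json.load(open("pics/w1.json")).items()}
p=cv2.imread("pics/w1.png"); d=np.load("pics/w1d.npy"); P=cloud("wrist",d,c)
m=mask(p,(100,120,50),(125,255,255)); n,l,st,ce=cv2.connectedComponentsWithStats(m)
i=l[205,282]; ys,xs=np.where(l==i); Q=P[ys,xs]; t=Q[Q[:,2]>.057]
print("bar",st[i],len(t),cv2.minAreaRect(t[:,:2].astype(np.float32)),np.median(t[:,2]),t[:,:2].mean(0))
U=np.linalg.svd(t[:,:2]-t[:,:2].mean(0),full_matrices=0)[2][0]; print("ang",np.degrees(np.arctan2(U[1],U[0])))
# flange disc
b=P[150:240,240:325].reshape(-1,3); f=b[(b[:,2]>.022)&(b[:,2]<.032)]; print("flange",len(f),cv2.minEnclosingCircle(f[:,:2].astype(np.float32)))
b=P[180:285,410:530].reshape(-1,3); f=b[(b[:,2]>.057)&(b[:,2]<.067)]; print("collar",len(f),cv2.minEnclosingCircle(f[:,:2].astype(np.float32)),np.median(f[:,2]))
for nm,lo,hi in(("or",(3,120,120),(22,255,255)),("gr",(50,100,60),(90,255,255))):
    m=mask(p,lo,hi); n,l,st,ce=cv2.connectedComponentsWithStats(m)
    for k in range(1,n):
        if st[k,4]>=3 and ce[k][1]<280:
            z=.062 if ce[k][0]>400 else .028
            print(nm,ce[k].round(1),st[k,4],ray("wrist",ce[k],z,c)[0].round(4))
E
```

```text
bar [273 169  18  57 906] 797 ((0.39420610666275024, -0.33473196625709534), (0.013690735213458538, 0.09644255042076111), 35.87068176269531) 0.06373076792434151 [ 0.40842336 -0.35454882]
ang -53.78206623066718
flange 1943 ((0.40940380096435547, -0.35580646991729736), 0.02988327108323574)
collar 3378 ((0.5735427141189575, -0.28083521127700806), 0.03714655339717865) 0.06176979350365999
or [340.8  85.7] 12 [ 0.395  -0.2445  0.028 ]
or [281.5 166.5] 20 [ 0.3948 -0.3355  0.028 ]
or [443.3 223.3] 10 [ 0.5416 -0.2865  0.062 ]
or [501.8 252.8] 13 [ 0.6069 -0.2753  0.062 ]
gr [491.6 206.1] 11 [ 0.565  -0.2492  0.062 ]
gr [393.  226.5] 22 [ 0.5245 -0.3182  0.028 ]
gr [455.1 268.3] 9 [ 0.5831 -0.3127  0.062 ]
```

```bash
python3 - <<'E'
from h import *
q=quat(np.radians(36.2))
env.movel([.409,-.3555,.20],rot=q,velocity=.2)
hit=env.movel([.409,-.3555,.107],velocity=.1,stop_force=8)
print(hit,env.get_state()["tcp_pos"])
if not hit:
    env.grip(.008,80)
    s=env.get_state(); print(s["opening"],s["gripper_force"],s["tcp_pos"])
    env.movel([.409,-.3555,.21],velocity=.15)
    env.reach([.574,-.281,.21],quat(np.radians(99.5)))
    c=calibration("wrist"); p,d=camera("wrist"); cv2.imwrite("pics/w2.png",p); P=cloud("wrist",d,c)
    s=env.get_state(); print(s["time"],s["opening"],s["tcp_pos"],s["force"],s["torque"],s["qpos"].round(2))
    import pickle; pickle.dump((c,d),open("pics/w2.pkl","wb"))
E
```

```text
False [ 0.40939336 -0.35578522  0.10760798]
0.012683501337041938 78.34127426147461 [ 0.40915429 -0.35562101  0.10724452]
9.5167 0.013003157417050423 [ 0.57243591 -0.28202883  0.20863728] [-0.71935124 -0.17989494 -1.74154369] [-0.05939019  0.06467291 -0.00339472] [ 0.7   0.56 -0.47  1.71  0.3   0.95  1.85]
```

View pics/w2.png

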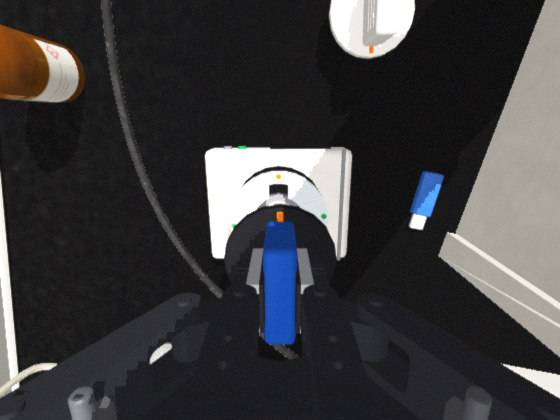

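The cap is held, with its stroke at (280,216) below the slot's orange dot at (278,176). I'll check the offset numerically.

```bash
python3 - <<'E'
from h import *
import pickle
c,d=pickle.load(open("pics/w2.pkl","rb")); p=cv2.imread("pics/w2.png"); P=cloud("wrist",d,c)
m=mask(p,(100,120,50),(125,255,255)); n,l,st,ce=cv2.connectedComponentsWithStats(m)
i=l[260,280]; ys,xs=np.where(l==i); Q=P[ys,xs]; z=np.percentile(Q[:,2],90); t=Q[abs(Q[:,2]-z)<.005]
print("bar",z,len(t),cv2.minAreaRect(t[:,:2].astype(np.float32)),(t[:,:2].min(0)+t[:,:2].max(0))/2)
b=P[190:300,215:345].reshape(-1,3); f=b[(b[:,2]>.120)&(b[:,2]<.134)]; print("flange",len(f),np.median(f[:,2]),cv2.minEnclosingCircle(f[:,:2].astype(np.float32)))
for nm,lo,hi in(("or",(3,120,120),(22,255,255)),("gr",(50,100,60),(90,255,255))):
    m=mask(p,lo,hi); n,l,st,ce=cv2.connectedComponentsWithStats(m)
    for k in range(1,n):
        if st[k,4]>=3 and 160<ce[k][1]<240 and 200<ce[k][0]<360:
            z=.129 if ce[k][1]>200 and nm=="or" else .062
            print(nm,ce[k].round(1),st[k,4],ray("wrist",ce[k],z,c)[0].round(4))
E
```

```text
bar 0.1655597436331153 3153 ((0.5730509757995605, -0.2806072533130646), (0.04579536244273186, 0.014098628424108028), 9.57713794708252) [ 0.5730094  -0.28028906]
flange 3885 0.12893683787983376 ((0.5730600953102112, -0.28019922971725464), 0.029975930228829384)
or [278.2 176.4] 9 [ 0.5414 -0.2865  0.062 ]
or [279.3 216. ] 68 [ 0.5487 -0.2845  0.129 ]
gr [323.3 216.1] 18 [ 0.5649 -0.2493  0.062 ]
gr [233.6 225.4] 13 [ 0.5828 -0.313   0.062 ]
```

```bash
python3 - <<'E'
from h import *
T=np.array([.57325,-.28285]); q=quat(np.radians(99.5)); cmd=np.array([.574,-.281])
for z in(.20,.175):
    cmd=cmd+(T-env.get_state()["tcp_pos"][:2])
    env.movel([*cmd,z],velocity=.08,rot=q); env.dwell(.2); s=env.get_state(); print(z,cmd,s["tcp_pos"],s["force"].round(2))
cmd=cmd+(T-s["tcp_pos"][:2])
h=env.movel([*cmd,.163],velocity=.03,stop_force=8); s=env.get_state(); print("in slot",not h,s["tcp_pos"],s["force"].round(2))
if not h:
    h=env.movel([*cmd,.1495],velocity=.03,stop_force=18); env.dwell(.2); s=env.get_state(); print("down",h,s["tcp_pos"],s["force"].round(2),s["torque"].round(2))
print(s["time"],cmd)
E
```

```text
0.2 [ 0.57481409 -0.28182117] [ 0.57479131 -0.28199227  0.20025054] [ 0.36  0.08 -1.25]
0.175 [ 0.57327278 -0.2826789 ] [ 0.57359431 -0.28268466  0.17539673] [-0.06 -0.89 -1.63]
in slot True [ 0.57286641 -0.28277871  0.16277174] [ 0.1   0.01 -1.19]
down False [ 0.57337261 -0.28297738  0.14997723] [ 1.05 -0.54  4.54] [-0.18 -0.36  0.05]
12.0083 [ 0.57292847 -0.28284425]
```

```bash
cat > tw.py <<'E'
from h import *
import sys
def tw(a0,a1,step,z=.149):
    cmd=np.array([.57295,-.28285]); o=np.array([0,-.0006]); A=cmd-o
    for a in np.linspace(a0,a1,max(1,round(abs(a1-a0)/step))+1)[1:]:
        r=np.array([[np.cos(a),np.sin(a)],[-np.sin(a),np.cos(a)]])
        env.movel([*(A+r@o),z],velocity=.03,rot=quat(np.radians(99.5)-a)); s=env.get_state()
        print(round(a,2),round(s["time"],2),s["tcp_pos"].round(4),s["force"].round(1),s["torque"].round(2),s["qpos"][6].round(2))
        if abs(s["force"]).max()>35: print("abort"); break
tw(*map(float,sys.argv[1:4]))
E
python3 tw.py 0 .3 .1
```

```text
0.1 12.26 [ 0.5731 -0.2826  0.1493] [0.5 0.9 5.2] [ 0.06 -0.1  -0.04] 1.73
0.2 12.51 [ 0.5732 -0.282   0.1493] [0.2 2.2 6.1] [ 0.37 -0.05  0.04] 1.65
0.3 12.76 [ 0.5732 -0.2817  0.1493] [0.3 2.1 5.8] [ 0.48 -0.07  0.05] 1.56
```

```bash
python3 tw.py .3 1.4 .22; python3 tw.py 1.4 1.5 .025
```

```text
0.52 13.12 [ 0.5732 -0.2815  0.1494] [0.2 2.4 6.2] [ 0.54 -0.17  0.03] 1.38
0.74 13.49 [ 0.5733 -0.2813  0.1494] [1.7 3.2 6. ] [ 0.64 -0.23  0.1 ] 1.19
0.96 13.86 [ 0.5734 -0.2811  0.1494] [1.5 3.4 5.7] [ 0.69 -0.39  0.14] 1.0
1.18 14.22 [ 0.5735 -0.2809  0.1494] [2.6 4.2 6.6] [ 0.86 -0.55  0.09] 0.82
1.4 14.59 [ 0.5737 -0.2808  0.1494] [3.3 4.3 5.5] [ 0.98 -0.84  0.12] 0.64
1.42 14.84 [ 0.5737 -0.2809  0.1494] [4.  4.5 5. ] [ 0.93 -0.78  0.14] 0.62
1.45 15.09 [ 0.5737 -0.2809  0.1494] [3.9 4.1 4.3] [ 0.91 -0.88  0.16] 0.59
1.48 15.34 [ 0.5738 -0.2809  0.1494] [4.4 4.2 4.8] [ 0.88 -0.89  0.43] 0.57
1.5 15.59 [ 0.5738 -0.2808  0.1494] [4.  3.7 5.6] [ 0.86 -0.83  0.97] 0.55
```

Torque jumps at about 1.46 rad, which fits the stop. I'll take one picture to confirm before handing in.

```bash
python3 - <<'E'
from h import *
env.dwell(.3); p,d=camera("wrist"); P=cloud("wrist",d); cv2.imwrite("pics/w3.png",p)
m=mask(p,(100,120,50),(125,255,255)); n,l,st,ce=cv2.connectedComponentsWithStats(m); i=1+st[1:,4].argmax()
Q=P[l==i]; z=np.percentile(Q[:,2],90); t=Q[abs(Q[:,2]-z)<.005]; print(z,cv2.minAreaRect(t[:,:2].astype(np.float32)))
s=env.get_state(); print(s["time"],s["opening"],s["gripper_force"],s["force"],s["torque"])
E
```

```text
0.10667960046793545 ((0.5734904408454895, -0.28115254640579224), (0.014137513004243374, 0.04659346491098404), 14.725564956665039)
15.9417 0.01298326421019403 79.47360277175903 [4.1374757  3.83608676 5.1485253 ] [ 0.80626853 -0.8479667   0.96425195]
```

View pics/w3.png

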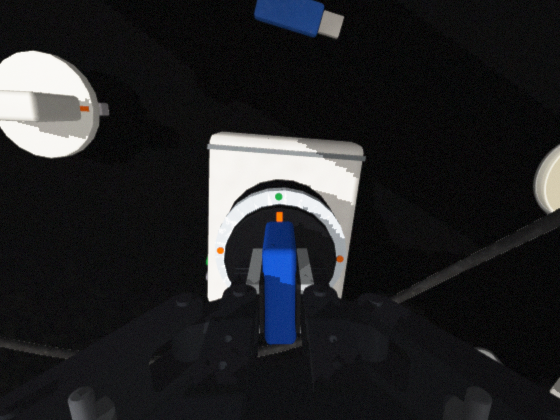

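The cap's orange stroke at (279,216) points at the green dot at (278,197). The flange sits on the collar, the bar top is at z = 0.107 m, and the grip is holding at 79 N.

```bash
python3 -c "
from cell import job
print(job.job_done())"
```

```text
the job is handed in; nothing more can be done
None
```

The blue cap is in the reader, pushed down, turned clockwise to its stop and still gripped there; the job was handed in at about 16 s, and the bottle, marker and memory stick were not touched.

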